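# Set a board guide's gap with a feeler blade

## Robot

A 6-joint arm with a two-finger parallel gripper is mounted at the origin on the work surface. World frame = base frame: x ahead of the robot, y to its left, z up, the work surface at z = 0. Lengths are in m, angles in rad, forces in N, time in s.
With the tool pointing down it reaches from about 0.275 to 0.975 m from the base axis. Payload 8.4 kg.
Tool frame: the origin (TCP) lies midway between the tips of the shut fingers; the grasp point (between the pads) lies 19 mm behind it; z points along the fingers, y is the line along which they close (so a half turn about z gives the same grasp; the last joint's range is limited). The gripper opens to 92 mm and grips with 3 to 60 N. Pads are 20 mm wide; open, the fingers measure 128 mm over their backs; the gripper's body (75 mm by 189 mm) begins 69 mm behind the grasp point.
Start: joints at [1.197, 0.353, 1.633, -0, 1.155, -0.002], TCP at [0.227, 0.582, 0.215] pointing down, gripper open.
Joint ranges: [-2.63, 2.63], [-0.92, 2.1], [0.06, 2.66], [-1.3, 4.44], [0, 2.69], [-3.02, 3.02]. Speed limits (rad/s): [2.22, 2.22, 2.79, 3.14, 3.14, 3.14].

## Interface

Orientations are given as a unit quaternion [x, y, z, w].
In Python, from station import arm gives the robot as it stands. The module is installed in compiled form; this text tells all that it offers. Calls block until the motion is done:
- arm.reach(position, orientation): joint-space move of the TCP to a pose.
- arm.movel(position, max_speed=0.15, orientation=None, stop_force=None): straight line of the TCP; orientation=None keeps the orientation; max_speed is the mean speed in m/s. With stop_force (N) it stops when the force on the tool has changed by that much, and returns True; else False.
- arm.move_joints(angles): joint-space move.
- arm.command_gripper(opening): finger opening in m; the grip force is fixed at half the most; returns when the fingers have stopped.
- arm.pause(seconds).
- arm.solve_ik(position, orientation): joint angles nearest the present ones, or None.
- arm.grab_frame(name): name is "scene" or "side" or "wrist"; returns the picture (384x512x3 uint8, red, green, blue); there is no depth.
- arm.camera_model(name): a dict with "mtx" (3x3 intrinsics, pixels), "dist" ([k1, k2, p1, p2, k3] as OpenCV has them; the pictures are not rectified), "T" (4x4, takes a point from camera to world coordinates). Camera axes: x right, y down, z forward; pixel columns grow to the right and rows downward; lengths in m; the calibration is good to about 2 mm. A picture is of the moment at which its call begins: read the wrist's pose just before it. camera_model takes no time and is no camera call; for the wrist camera it gives the pose at the moment of the call.
A pose or a line that the arm cannot do raises arm.MotionError and nothing moves.
- arm.finish_job(): hands the job in; it is judged then, once.
Readings, each from a call of its own:
- arm.get_clock(): time.
- arm.get_joints(): joint angles.
- arm.get_qd(): joint speeds.
- arm.get_joint_torque(): joint torques, N m.
- arm.get_ee_pos(): TCP position.
- arm.get_ee_rot(): TCP orientation.
- arm.get_force(): force on the tool from outside, world axes, zero at the start.
- arm.get_moment(): the same for the moment, N m.
- arm.get_opening(): finger opening in m.
- arm.get_grip_force(): force on a finger pad.
Only numpy, scipy, OpenCV 4.12 (cv2) and the standard library are available. Lean on these libraries where they do the work, as an engineer would, in place of code of your own. Each camera call takes 0.05 s, during which the arm holds its last target. There are 200 camera calls.

## Task

Set the gap of the board guide with the thin feeler blade (the one with the flat rectangular grip): stand the blade on the floor of the gap and let it go, then slide the rail up to it until it is lightly nipped against the sprung strip (about 6 N, never squeezed hard) and let the rail go. Then feel the drag: draw the blade straight up about 15 mm and leave it hanging there upright in the gap, held by the drag alone. Leave everything else on the bench where it is.

Things in the scene. Friction and masses are not known exactly. Their poses are not given: they have to be found in the camera images.
- fixture: the board guide, screwed to the bench: dark steel base plate 80 (x) x 255 (y) x 12 mm, a grey housing block near its +y end and a sliding rail. Origin: underside of the plate, which spans y -170 to +85 mm, x -40 to +40; z up. The rail slides along this y. The gap between rail and sprung strip lies near x = y = 0, open above; its floor is the plate's top, 12 mm above the bench
- strip_zone (a point): middle of the zone where the face of the sprung steel strip may stand: at x 0, y +17.5 mm, 33 mm up, in the guide's frame. The strip, on the housing's side of the gap, is 56 mm wide (x), 13 to 54 mm above the bench, its face towards -y. Where it rests is set anew each time and not measured: y +13 to +22 mm. Pressed to +y it gives 1 mm per 5 N, at most 4 mm, and springs back
- rail: the sliding rail: an aluminium upright 56 mm wide, 10 mm thick, to 54 mm above the bench, facing the strip, on a carriage with a black tab. Origin: on its face at the gap, middle of the lower edge, 12 mm above the bench; axes as the guide's. Starts 12 to 25 mm from the strip; +y closes the gap. Steady sliding friction about 10 N: it stays where left, also against the strip
- rail_tab (a point): middle of the top of the rail's upright black tab, 75 mm above the bench and 98 mm to -y of the rail's face. The tab is 14 mm thick (guide's y), 30 mm wide (x), free over its top 48 mm: grip it from above across the 14 mm. The gap is right when, with the rail let go, it squeezes the blade with 2.5 to 10 N, best 6 N (strip pressed in 1.2 mm); over 15 N spoils the blade
- blade: the thin feeler blade: steel, 5 mm thick (its y), 28 mm wide (its x), with a black flat rectangular grip 14 mm thick (y), 30 mm wide (x), 36 mm tall, from 58 to 94 mm above the foot. Origin: middle of the foot, z up to the grip. About 90 g, loose. Starts upright in one of the stand's slots, foot 8 mm above the bench; in the guide its thickness goes along the guide's y
- thick_blade: the other feeler blade, not to be used: 8 mm thick, with a round black grip of 30 mm diameter, same length; stands in the other slot and stays there
- stand: the pale wooden block that holds both blades, fixed, 55 x 130 x 30 mm; origin at the middle of its underside. Its two slots (31 x 10 mm plus 1 mm, 22 mm deep, long side along the stand's x) lie at y = -33 and +33 mm
- meter: bystander: black hand meter, 150 x 75 x 38 mm, lying flat
- module: bystander: plug-in module, steel box 113 x 40 x 104 mm with an aluminium front
- driver: bystander: a screwdriver lying flat
- spool: bystander: grey spool, 54 mm diameter, 40 mm tall
- tray: bystander: black parts tray 100 x 140 x 35 mm
- collar: bystander: steel collar, 32 mm diameter, 14 mm tall
Mind the look-alikes: they are no part of the job. What is shaped like the blade but blue is not meant.

How it is judged:
By the outcome, as a careful person would: the job done as asked, in the order asked, and still so for the second after the job is handed in, with the robot touching nothing.
It also fails if it takes over 72 s, if anything falls off the work surface, if the arm or the gripper's body presses on something with over 40 N, if the wrist force passes 120 N, or if a joint passes its speed limit or range.

## Working session

There is one attempt and no reset: what is moved stays moved. The work goes in short steps, each a Python script; the robot and the scene stay as the last script left them, time stands still between calls to the robot, and variables do not carry over. Pictures are saved under pics/ and viewed, at most 10 in all, crops included, and the job is handed in when it is done.

```bash
mkdir -p pics; python3 - <<'E'
from station import arm
import cv2,numpy as np
for n in("scene","side"):
    f=arm.grab_frame(n);cv2.imwrite(f"pics/{n}0.png",f[:,:,::-1])
    m=arm.camera_model(n);print(n,m["mtx"].tolist(),m["dist"],np.round(m["T"],3).tolist())
m=arm.camera_model("wrist");print(np.round(m["T"],3).tolist(),m["mtx"].tolist(),arm.get_ee_rot(),arm.get_clock())
E
cd pics; python3 -c "
import cv2
for n in('scene','side'):
    cv2.imwrite(n+'0b.png',cv2.resize(cv2.imread(n+'0.png'),(800,600),interpolation=cv2.INTER_CUBIC))"
```

```text
scene [[444.78933067575457, 0.0, 254.39950820641576], [0.0, 444.78933067575457, 191.86169809784522], [0.0, 0.0, 1.0]] [-0.15897277  0.          0.          0.          0.        ] [[0.905, 0.332, -0.266, 0.851], [0.425, -0.724, 0.543, -0.538], [-0.012, -0.605, -0.796, 0.911], [0.0, 0.0, 0.0, 1.0]]
side [[356.49032229451177, 0.0, 255.57925113068634], [0.0, 356.49032229451177, 191.10686795394417], [0.0, 0.0, 1.0]] [-0.11249122  0.          0.          0.          0.        ] [[-0.981, -0.113, 0.16, 0.399], [-0.195, 0.638, -0.745, 0.719], [-0.018, -0.761, -0.648, 0.659], [0.0, 0.0, 0.0, 1.0]]
[[0.362, 0.897, 0.255, 0.155], [0.932, -0.349, -0.099, 0.61], [-0.0, 0.273, -0.962, 0.386], [0.0, 0.0, 0.0, 1.0]] [[295.09135787362493, 0.0, 247.96403007676983], [0.0, 295.09135787362493, 192.1666662561265], [0.0, 0.0, 1.0]] [ 1.84827658e-01  9.82770766e-01 -5.86711282e-04 -1.16025438e-04] 0.1
```

View pics/scene0b.png

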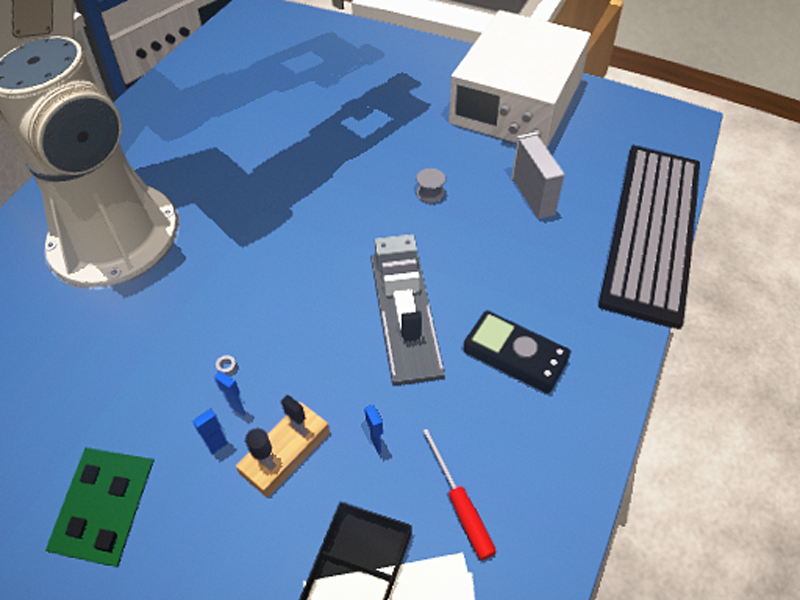

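View pics/side0b.png

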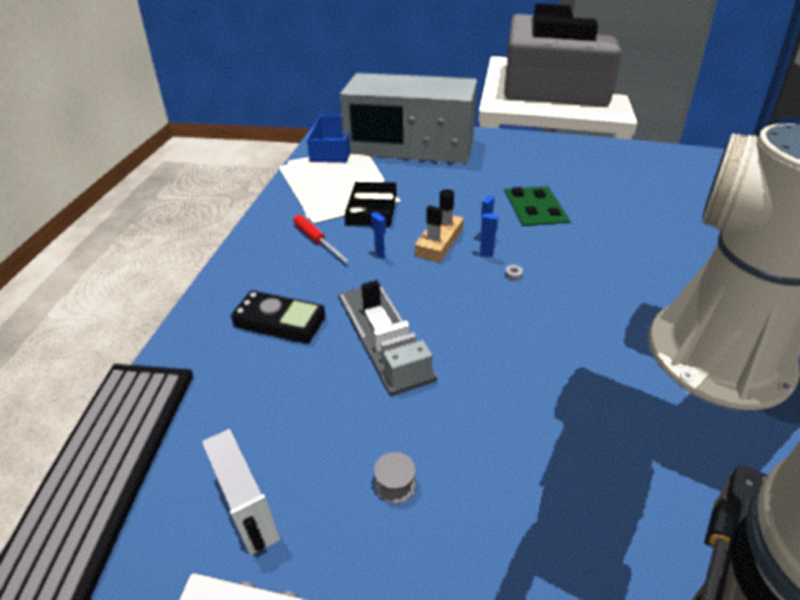

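The scene view shows the guide (plate's near corners at (394,382) and (444,376), tab top at (410,315)). It also shows the stand with the flat grip at (292,405) and the round grip at (258,437); the blue decoys are at (228,385), (208,430) and (375,420). The side view agrees.

```bash
cat > h.py <<'E'
from station import arm
import cv2,numpy as np
from scipy.spatial.transform import Rotation as R
def ray(m,uv):
    p=cv2.undistortPoints(np.array([[uv]],float),m["mtx"],m["dist"])[0,0]
    return m["T"][:3,3],m["T"][:3,:3]@np.array([p[0],p[1],1])
def onz(m,uv,z):
    c,d=ray(m,uv);return c+d*(z-c[2])/d[2]
def proj(m,P):
    T=np.linalg.inv(m["T"]);return cv2.projectPoints(np.atleast_2d(np.array(P,float)),cv2.Rodrigues(T[:3,:3])[0],T[:3,3],m["mtx"],m["dist"])[0][:,0]
def down(yaw): # tool pointing down, closing line (tool y) at world angle yaw
    y=np.array([np.cos(yaw),np.sin(yaw),0]);z=np.array([0,0,-1.]);return R.from_matrix(np.c_[np.cross(y,z),y,z]).as_quat()
E
python3 - <<'E'
from h import *
m=arm.camera_model("scene");s=512/800
for n,uv,z in[("plateL",(394,383),.012),("plateR",(444,377),.012),("plateFarL",(376,250),.012),("tab",(410,315),.075),("thin",(292,401),.102),("round",(258,434),.102),("stA",(237,463),.03),("stB",(268,492),.03),("stC",(329,428),.03)]:
    print(n,onz(m,np.array(uv)*s,z).round(4))
m=arm.camera_model("side")
for n,uv,z in[("tab",(371,284),.075),("thin",(434,208),.102),("round",(447,192),.102),("plateA",(391,390),.012),("plateB",(435,377),.012)]:
    print("s",n,onz(m,np.array(uv)*s,z).round(4))
E
```

```text
plateL [ 0.6129 -0.0683  0.012 ]
plateR [ 0.6766 -0.0276  0.012 ]
plateFarL [0.4721 0.1568 0.012 ]
tab [0.6013 0.014  0.075 ]
thin [ 0.5259 -0.1975  0.102 ]
round [ 0.5102 -0.2587  0.102 ]
stA [ 0.4766 -0.2845  0.03  ]
stB [ 0.5372 -0.302   0.03  ]
stC [ 0.5661 -0.1825  0.03  ]
s tab [0.5974 0.0195 0.075 ]
s thin [ 0.5236 -0.1944  0.102 ]
s round [ 0.507  -0.2596  0.102 ]
s plateA [0.5299 0.1864 0.012 ]
s plateB [0.4686 0.1488 0.012 ]
```

```bash
python3 - <<'E'
from h import *
import json
out={}
for n,p,yaw in[("guide",(.552,.085,.25),124),("stand",(.525,-.196,.23),75.6)]:
    arm.reach(p,down(np.radians(yaw)));arm.pause(.3)
    m=arm.camera_model("wrist");f=arm.grab_frame("wrist")
    cv2.imwrite(f"pics/w_{n}.png",f[:,:,::-1]);cv2.imwrite(f"pics/w_{n}b.png",cv2.resize(f[:,:,::-1],(800,600),interpolation=cv2.INTER_CUBIC))
    out[n]={k:np.array(v).tolist() for k,v in m.items()};print(n,arm.get_ee_pos(),arm.get_joints(),arm.get_force(),arm.get_clock())
json.dump(out,open("cams.json","w"))
E
```

```text
guide [0.55197023 0.08527078 0.24995112] [ 1.50581829e-01  2.16747312e-01  1.73813661e+00  8.76729391e-06
  1.18676807e+00 -2.01402604e+00] [ 0.50015258 -0.22969331 -0.8343353 ] 2.5833
stand [ 0.52525714 -0.19533992  0.23005098] [-3.58747259e-01  2.37916472e-01  1.75680644e+00  4.43004354e-05
  1.14678129e+00 -1.67953293e+00] [ 0.29150856  0.71933473 -0.6057662 ] 4.025
```

View pics/w_guideb.png

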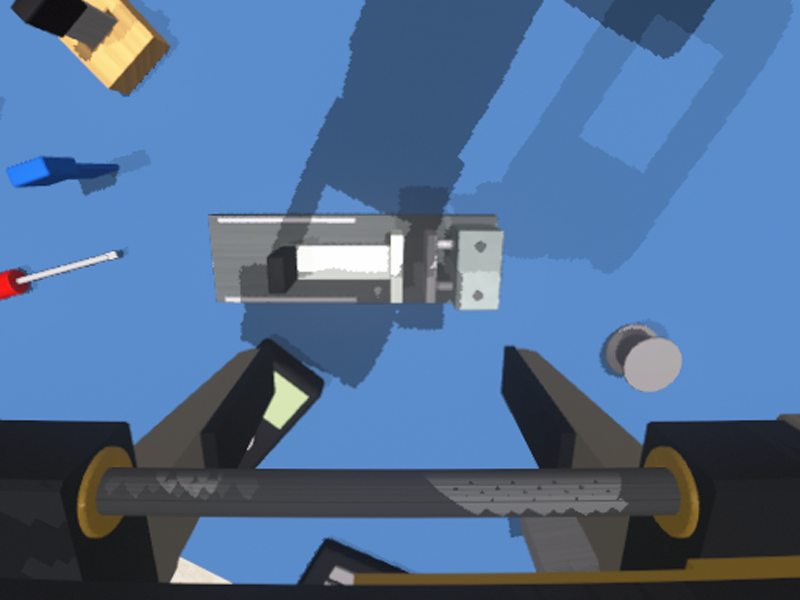

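View pics/w_standb.png

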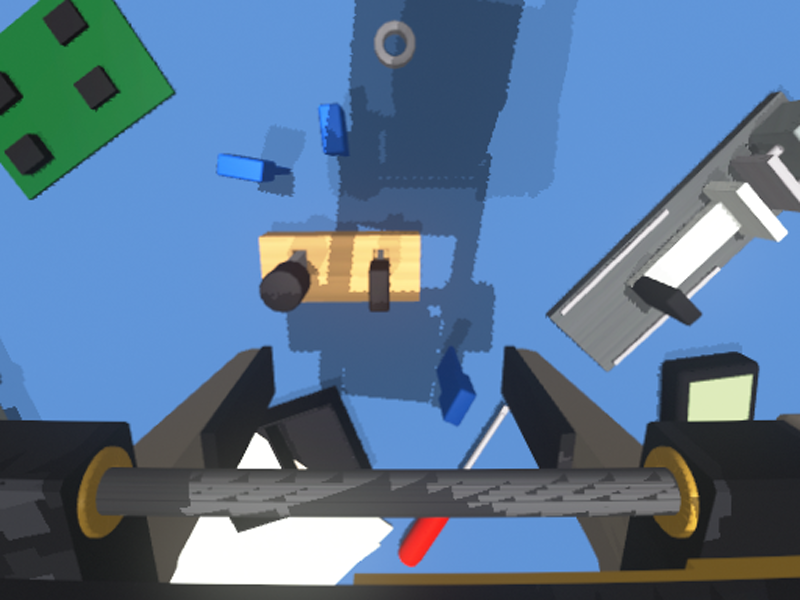

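Guide view: rail's gap edge at x≈403 and strip face at x≈427 (rows 234–302), plate corners at (208,214) and (218,303), tab near (282,270). Stand view: thin flat grip's top at about (379,288), round grip at (285,287).

```bash
python3 - <<'E'
from h import *
import json
C=json.load(open("cams.json"));C={k:{a:np.array(b) for a,b in v.items()} for k,v in C.items()};s=.64
g=C["guide"]
P=lambda m,uv,z:onz(m,np.array(uv)*s,z)
A,B,D=P(g,(208,214),.012),P(g,(218,303),.012),P(g,(497,214),.012)
print("plate",A,B,D,np.linalg.norm(A-B),np.linalg.norm(A-D))
ang=np.arctan2(*(D-A)[[1,0]]);print("ang",np.degrees(ang))
for n,uv in[("railU",(403,235)),("railD",(403,302)),("stripU",(427,235)),("stripD",(427,302))]:print(n,P(g,uv,.054))
w=C["stand"]
im=cv2.imread("pics/w_stand.png")
for n,(x0,y0,x1,y1) in{"thin":(360,240,400,320)}.items():
    sub=im[int(y0*s):int(y1*s),int(x0*s):int(x1*s)]
    mk=(sub.max(2)<62).astype(np.uint8)
    nn,lab,st,ce=cv2.connectedComponentsWithStats(mk);k=1+st[1:,4].argmax();print(st[k]+[int(x0*s),int(y0*s),0,0,0],ce[k])
    r=cv2.minAreaRect(np.argwhere(lab==k)[:,::-1].astype(np.float32));print(r)
print("thin",P(w,(379.5,288),.102),"round",P(w,(285,287),.102))
a,b=P(w,(260,236),.03),P(w,(420,236),.03);print("stand far edge",a,b,np.linalg.norm(a-b),np.degrees(np.arctan2(*(b-a)[[1,0]])))
gi=cv2.imread("pics/w_guide.png")[140:205,125:325];st=cv2.imread("pics/w_stand.png")[140:205,150:350]
cv2.imwrite("pics/crop.png",np.vstack([cv2.resize(q,(800,260),interpolation=cv2.INTER_CUBIC) for q in(gi,st)]))
E
```

```text
plate [ 0.60777914 -0.06746283  0.012     ] [ 0.67508246 -0.0209506   0.012     ] [0.46517055 0.14371236 0.012     ] 0.08181151622672596 0.25481791611184024
ang 124.03152664141801
railU [0.52288011 0.08131241 0.054     ]
railD [0.56869765 0.11292418 0.054     ]
stripU [0.51213318 0.09717873 0.054     ]
stripD [0.55752159 0.12944381 0.054     ]
[237 167  11   6  63] [12.23809524 16.57142857]
((12.0, 16.5), (5.0, 10.0), 90.0)
thin [ 0.52369443 -0.19962471  0.102     ] round [ 0.50735793 -0.26101132  0.102     ]
stand far edge [ 0.47535068 -0.2881777   0.03      ] [ 0.50734087 -0.16277158  0.03      ] 0.12942205863789602 75.68946009591174
```

View pics/crop.png

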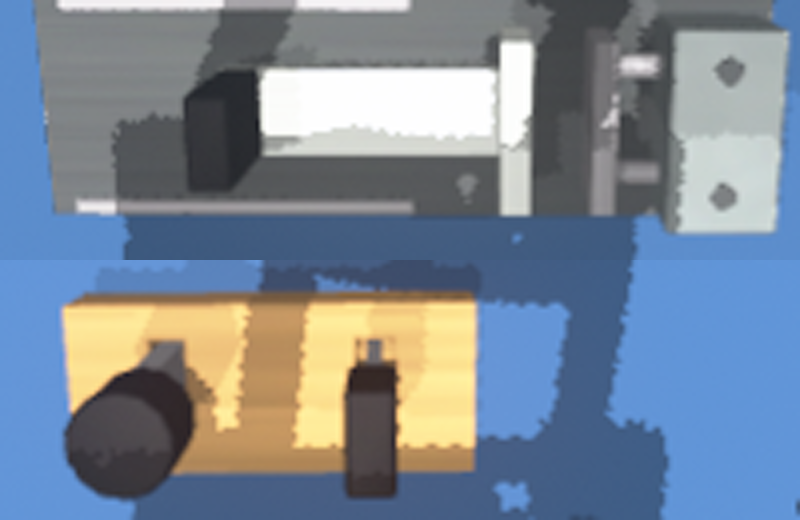

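The crop shows the thin grip's top face centred at about (242.9,185.5) native px and the tab's top face at (177.8,175.8). The measured gap is about 20 mm and the plate measures 82 x 255 mm, so the sizes agree. Next: pick the blade and carry it above the gap.

```bash
python3 - <<'E'
from h import *
import json
C=json.load(open("cams.json"));C={k:{a:np.array(b) for a,b in v.items()} for k,v in C.items()}
print("tab",onz(C["guide"],(177.75,175.75),.075))
# housing top corner, two rays
c1,d1=ray(C["guide"],(318.75,198));c2,d2=ray(arm.camera_model("scene"),(413*.64,235*.64))
t=np.linalg.lstsq(np.c_[d1,-d2],c2-c1,rcond=None)[0];print("housing corner",c1+t[0]*d1,c2+t[1]*d2)
p=onz(C["stand"],(242.9,185.5),.102);print("thin",p)
q=down(np.radians(75.7))
arm.command_gripper(.04)
arm.reach([p[0],p[1],.14],q)
print(arm.movel([p[0],p[1],.065],.1,stop_force=15))
arm.command_gripper(.0);print("open",arm.get_opening(),arm.get_grip_force(),arm.get_ee_pos(),arm.get_force())
if arm.get_opening()>.01:
    arm.movel([p[0],p[1],.17],.12)
    print(arm.get_force(),arm.get_opening())
    arm.reach([.539,.1075,.17],down(np.radians(124.03)));arm.pause(.3)
    for n in("wrist","scene"):
        f=arm.grab_frame(n);cv2.imwrite(f"pics/held_{n}.png",f[:,:,::-1])
    a=cv2.imread("pics/held_wrist.png");b=cv2.imread("pics/held_scene.png")[110:260,180:330]
    cv2.imwrite("pics/held.png",np.hstack([cv2.resize(a,(480,360)),cv2.resize(b,(320,360))]))
print(arm.get_clock(),arm.get_ee_pos())
E
```

```text
tab [0.60014303 0.01637536 0.075     ]
housing corner [0.52992031 0.18402821 0.04973281] [0.52953803 0.18362324 0.04953599]
thin [ 0.52493798 -0.1999251   0.102     ]
False
open 0.014153501698246366 30.000590085983276 [ 0.52510228 -0.19999899  0.06526039] [ 0.18753767 -0.39765123  2.75650982]
[ 0.09408606 -0.36097004 -1.49330008] 0.013519981925165571
9.3667 [0.53911444 0.10700303 0.17003443]
```

View pics/held.png

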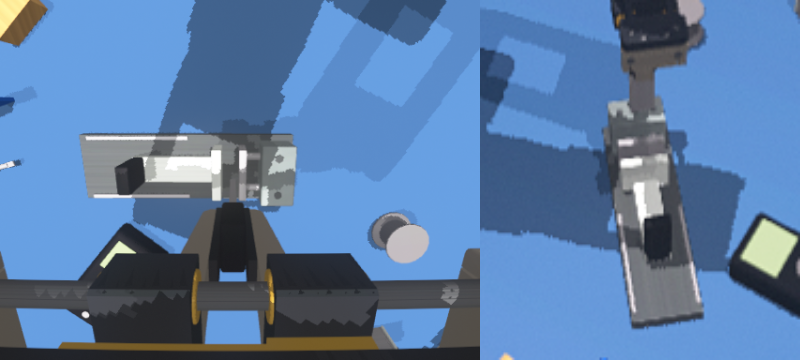

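The blade hangs upright between the fingers at (233,240), above the gap at (232–245,170). Lower it with force stop and release it.

```bash
python3 - <<'E'
from h import *
p=[.539,.1073]
print(arm.movel(p+[.085],.1,stop_force=6),arm.get_force(),arm.get_ee_pos())
print(arm.movel(p+[.066],.02,stop_force=3),arm.get_force(),arm.get_ee_pos())
arm.command_gripper(.03);print(arm.get_ee_pos(),arm.get_opening())
arm.movel(p+[.15],.08)
q=arm.get_ee_rot()
arm.pause(.2);f=arm.grab_frame("wrist");g=arm.grab_frame("scene");s=arm.grab_frame("side")
cv2.imwrite("pics/put_wrist.png",f[:,:,::-1])
cv2.imwrite("pics/put.png",np.hstack([cv2.resize(f[80:230,150:350,::-1],(480,360)),cv2.resize(g[140:230,220:300,::-1],(320,360))]))
print(arm.get_clock())
E
```

```text
False [-0.22569914  0.59881549 -0.05244573] [0.539459   0.10740478 0.08548903]
True [-0.47458697 -0.17692468  4.57141374] [0.53887028 0.10725951 0.0692633 ]
[0.53820469 0.10715604 0.06879014] 0.030052735887061376
13.0583
```

View pics/put.png

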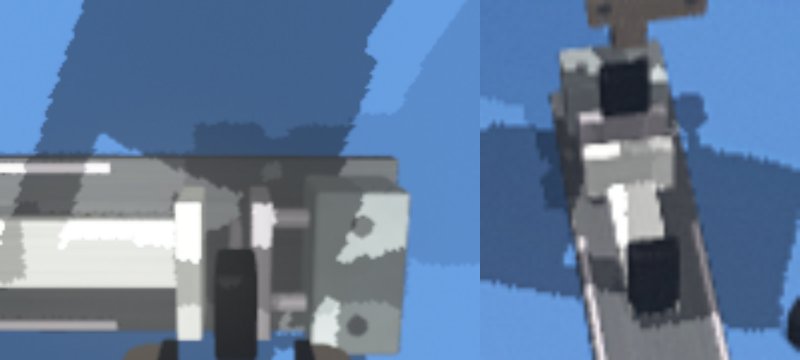

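The blade stands upright in the gap, grip centred at (236,305) in the left crop between rail and strip, with the fingers clear. Next I grip the tab and start the slide in steps, watching the force.

```bash
python3 - <<'E'
from h import *
th=np.radians(124.03);u=np.array([np.cos(th),np.sin(th),0])
q=down(th);t=np.array([.6003,.0162,0])
arm.command_gripper(.036)
arm.movel([.539,.1073,.19],.15)
arm.movel([t[0],t[1],.19],.2);arm.movel([t[0],t[1],.10],.15)
print(arm.movel([t[0],t[1],.040],.08,stop_force=10))
f0=arm.get_force()
arm.command_gripper(0);print("grip",arm.get_opening(),arm.get_force()@u,arm.get_force())
s0=arm.get_ee_pos();s0[2]=.040
hit=arm.movel(s0+u*.0095,.02,stop_force=40);print(hit,[round((arm.get_ee_pos()-s0)@u*1e3,2),round(arm.get_force()@u,2)],arm.get_clock())
d=.0095;base=[]
np.save("s0.npy",s0)
while d<.0170:
    d+=.0005
    arm.movel(s0+u*d,.01);F=np.mean([arm.get_force()@u for _ in range(1)])
    print(round(d*1e3,2),round((arm.get_ee_pos()-s0)@u*1e3,2),round(F,2))
    if len(base)>3 and F<np.median(base)-2.5:break
    base.append(F)
print(arm.get_clock(),arm.get_opening(),arm.get_force())
E
```

```text
False
grip 0.013879281355082464 -5.337542360040657 [ 1.31535913 -5.55229154  0.62870272]
False [np.float64(8.17), np.float64(-8.23)] 17.1667
10.0 8.48 -9.04
10.5 8.91 -9.72
11.0 9.37 -9.53
11.5 9.88 -9.69
12.0 10.32 -9.13
12.5 10.81 -10.7
13.0 11.27 -9.83
13.5 11.79 -9.41
14.0 12.28 -10.38
14.5 12.8 -10.53
15.0 13.29 -10.65
15.5 13.73 -9.73
16.0 14.07 -11.7
16.5 14.36 -12.44
20.6667 0.013962083914119175 [  4.02216804 -12.29026053  -0.05616659]
```

Contact shows at about 13.8 mm of real travel (force up from about 10 N and a shorter response per step). I'll carry on to about +6 N and 1.2 mm.

```bash
python3 - <<'E'
from h import *
th=np.radians(124.03);u=np.array([np.cos(th),np.sin(th),0]);s0=np.load("s0.npy")
def rd():
    a=[]
    for _ in range(4):
        arm.pause(.03);a.append([(arm.get_ee_pos()-s0)@u*1e3,arm.get_force()@u])
    return np.mean(a,0)
d=.0165;print(rd().round(2))
while d<.0190:
    d+=.0003;arm.movel(s0+u*d,.01);x,F=rd();print(round(d*1e3,2),round(x,2),round(F,2))
    if F<-15.6 or x>15.0:break
print(arm.get_clock())
E
```

```text
[ 14.38 -12.47]
16.8 14.48 -13.42
17.1 14.64 -14.63
17.4 14.78 -14.65
17.7 14.95 -15.8
22.3333
```

```bash
python3 - <<'E'
from h import *
th=np.radians(124.03);u=np.array([np.cos(th),np.sin(th),0]);s0=np.load("s0.npy")
e=arm.get_ee_pos();bc=e+u*.1005
xd=np.array([-u[1],u[0],0]);put=np.array([.5386,.1072,0])
bc=bc+xd*((put-bc)@xd);print("tab ctr",e,"blade",bc,"cam est .5357 .1124", "moved",(bc-put)@u)
arm.command_gripper(.030);print("after",(arm.get_ee_pos()-e)@u,arm.get_force()@u)
e2=arm.get_ee_pos()
c=e.copy()
arm.movel([c[0],c[1],.10],.12);arm.movel([c[0],c[1],.16],.15)
arm.movel([bc[0],bc[1],.16],.2);arm.pause(.2)
m=arm.camera_model("wrist");print("actual",(arm.get_ee_pos()-bc)@u)
f=arm.grab_frame("wrist");g=arm.grab_frame("scene")
cv2.imwrite("pics/nip.png",np.hstack([cv2.resize(f[80:230,150:350,::-1],(480,360)),cv2.resize(g[140:230,220:300,::-1],(320,360))]))
np.save("bc.npy",bc);print(arm.get_clock())
print("proj",proj(m,[[bc[0],bc[1],.106]]))
E
```

```text
tab ctr [0.5927424  0.02812617 0.04049397] blade [0.53598741 0.11106895 0.04049397] cam est .5357 .1124 moved 0.00466844260478426
after 0.003082183686815987 0.5919741944936182
actual -0.0010134017727015886
24.9167
proj [[248.56985346 207.24529643]]
```

View pics/nip.png

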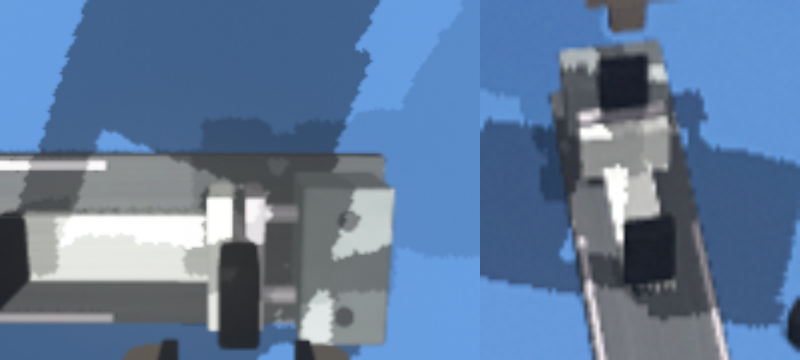

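The blade stands nipped between rail and strip, its grip top at about (238,295) in the crop. That is about 249.2 native against a predicted 248.6, so the kinematic estimate holds. Now I regrip gently, centring by force.

```bash
python3 - <<'E'
from h import *
th=np.radians(124.03);u=np.array([np.cos(th),np.sin(th),0]);bc=np.load("bc.npy")
T=np.array([bc[0],bc[1],.072])
arm.movel(T+[0,0,.045],.12)
print(arm.movel(T,.06,stop_force=6));arm.pause(.3)
off=np.zeros(3)
for _ in range(2):
    err=arm.get_ee_pos()-T;off-=u*(err@u);arm.movel(T+off,.02);arm.pause(.3);print("err",(arm.get_ee_pos()-T)@u*1e3)
f0=arm.get_force()
for o in(.018,.0165,.0155,.0148):
    arm.command_gripper(o);print(o,arm.get_opening(),arm.get_grip_force(),(arm.get_force()-f0)@u,(arm.get_ee_pos()-T)@u*1e3)
    if abs((arm.get_force()-f0)@u)>1.5:break
np.save("off.npy",off);print(arm.get_clock())
E
```

```text
False
err 0.08988210903983002
err -0.020454909449011054
0.018 0.018180205920239497 0.0 0.687802380045075 0.0016722368003929788
0.0165 0.01658315381528677 0.0 -0.03994326046992502 -0.02194410497422431
0.0155 0.015646358533510325 0.0 0.9266145716701691 -0.022205980882271565
0.0148 0.015072831390701895 0.0 0.7711177382670322 -0.007485368947079342
28.7667
```

```bash
python3 - <<'E'
from h import *
th=np.radians(124.03);u=np.array([np.cos(th),np.sin(th),0]);bc=np.load("bc.npy");off=np.load("off.npy")
T=np.array([bc[0],bc[1],.072])
arm.command_gripper(0);arm.pause(.2);p0=arm.get_ee_pos();f0=arm.get_force()
print("closed",arm.get_opening(),arm.get_grip_force(),f0,f0@u,(p0-T)@u*1e3)
if abs(f0@u)<4:
    for k in(5,10,15):
        arm.movel(T+off+[0,0,k*1e-3],.02);print(k,(arm.get_ee_pos()-p0)*1e3,arm.get_force(),arm.get_force()@u)
    arm.pause(.2);print((arm.get_ee_pos()-p0)*1e3,arm.get_force())
print(arm.get_clock())
E
```

```text
closed 0.013776660397276064 29.998244047164917 [ 0.5776826  -1.27220835  0.53729109] -1.3776226148744626 -0.04473726620792425
5 [-0.41051049 -0.22418452  4.95229012] [-1.19817725 -2.00394356 -4.21417235] -0.9902253061898703
10 [-0.05162659  0.01907015 10.32117315] [-1.29163289 -2.25128961 -0.82405987] -1.142911736104239
15 [ 0.14253837  0.14779421 15.3870899 ] [-1.18660397 -1.92400081 -0.1072209 ] -0.9304498927175554
[ 0.09379498  0.13515182 15.3293115 ] [-0.22580843 -1.56695896  2.59819424]
30.5833
```

```bash
python3 - <<'E'
from h import *
T=arm.get_ee_pos()
arm.command_gripper(.030);arm.pause(.2);print(arm.get_ee_pos()-T,arm.get_force())
arm.movel([T[0],T[1],.19],.08);arm.pause(.3)
ms=arm.camera_model("scene");mw=arm.camera_model("wrist")
f=arm.grab_frame("wrist");g=arm.grab_frame("scene");s=arm.grab_frame("side")
cv2.imwrite("pics/fin.png",np.hstack([cv2.resize(f[80:230,150:350,::-1],(480,360)),cv2.resize(g[140:230,220:300,::-1],(320,360))]))
cv2.imwrite("pics/fin_side.png",cv2.resize(s[165:255,205:295,::-1],(540,540),interpolation=cv2.INTER_CUBIC))
bc=np.load("bc.npy")
for z in(.106,.121):print(z,"wrist",(proj(mw,[[bc[0],bc[1],z]])[0]-[150,80])*2.4,"scene",(proj(ms,[[bc[0],bc[1],z]])[0]-[220,140])*4+[480,0],"side",(proj(arm.camera_model("side"),[[bc[0],bc[1],z]])[0]-[205,165])*6)
print(arm.get_clock())
E
```

```text
[-0.00011546 -0.00010476 -0.00036637] [-0.76707877 -0.01039913 -0.00651418]
0.106 wrist [233.4908023  279.83173798] scene [618.13493904  62.10739366] side [289.11830844 201.28421672]
0.121 wrist [233.43132614 291.87664455] scene [617.84994782  45.38894509] side [288.2424465  172.13810268]
33.1083
```

View pics/fin.png

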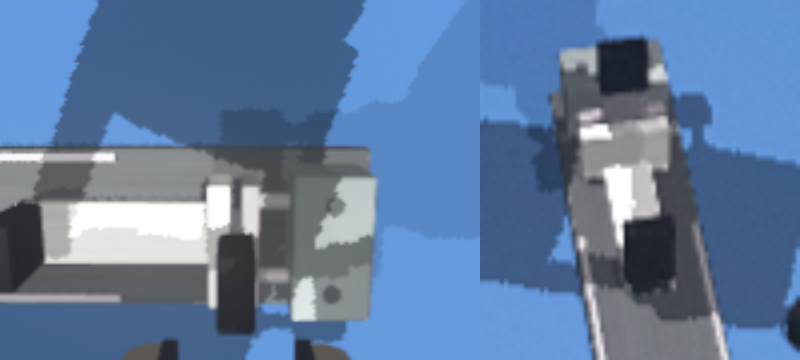

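View pics/fin_side.png

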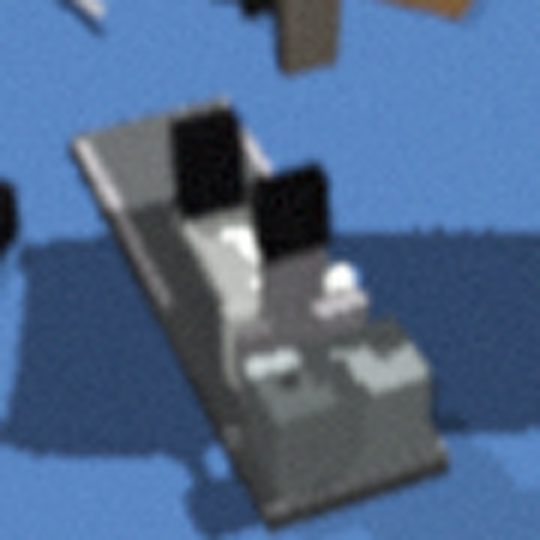

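The side view puts the grip's top at about (290,175), matching a 15 mm raise (predicted 172, against 201 unraised). The blade is upright and the fingers are clear of it.

```bash
python3 -c "
from station import arm
print(arm.finish_job(),arm.get_clock())"
```

```text
the job is handed in; nothing more can be done
the job is handed in; nothing more can be done
```

The job is handed in, at about 33 s on the robot's clock: the gap was set at about 6 N by the force reading, and the thin blade was left hanging upright in it, drawn up about 15 mm and held by drag alone.

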